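# Find which gauge-plate hole a plug passes

## Robot

A 6-joint arm with a two-finger parallel gripper is mounted at the origin on a cart in front of the work surface, level with it; the furniture and walls round the work are solid. World frame = base frame: x ahead of the robot, y to its left, z up, the work surface at z = 0. Lengths are in mm, angles in rad, forces in N, time in s.
With the tool pointing down it reaches from about 375 to 925 mm from the base axis. Payload 5.7 kg.
Tool frame: the origin (TCP) lies at the very end of the fingers, on their centre line; the grasp point (between the pads) lies 19 mm behind it; z points along the fingers, y is the line along which they close (so a half turn about z gives the same grasp; the last joint's range is limited). The gripper opens to 88 mm and grips with 3 to 60 N. Pads are 20 mm wide; open, the fingers measure 115 mm over their backs; the gripper's body (75 mm by 178 mm) begins 61 mm behind the grasp point.
Start: joints at [1.108, 0.359, 1.51, -0, 1.272, -0.115], TCP at [204.489, 564.045, 222.623] pointing down, gripper open.
Joint ranges: [-2.97, 2.97], [-1.01, 2.36], [0.21, 2.38], [-0.96, 4.11], [0.2, 2.71], [-2.98, 2.98]. Speed limits (rad/s): [2.39, 2.39, 3.14, 3.14, 3.14, 3.14].

## Interface

Orientations are given as a unit quaternion [w, x, y, z].
In Python, from bench import r gives the robot as it stands.
- The arm moves only by the tool send_rows, never from a script. Its argument "rows" is a list of rows, each a list of 3 entries, a list of its own where there are three numbers: the shift along the tool's x, y, z in mm, then the turn, a rotation vector about the tool's x, y, z in degrees, then the finger opening in mm, from 0 to 87.8. In form: [[[tx, ty, tz], [ax, ay, az], claw], ...]. A call has exactly 10 rows; each row is the pose to reach, as a shift and turn from the pose commanded when the call began, along the tool's axes at that moment; what a row does not reach only later rows make up. A row lasts 1/8 s, in which the tool goes at most 62.5 mm and 10.7 degrees, less where a joint would pass 70% of its speed; a pose out of reach is approached as far as the arm can. A call with a gripper value outside its range is refused whole. The fingers move at their own pace and stop on an object; the grip force is fixed at half the most. Time passes only in rows, so rows that repeat a pose let the fingers close, or fill a call up. It gives the time, the measured TCP pose, the force, the opening and the grip force at its end, in the units of the state.
- r.get_obs(): the state, without advancing time (a new reading comes with each control period).
- r.capture(name): name is "side" or "top"; returns the picture (480x640x3 uint8, red, green, blue); there is no depth.
- r.get_calibration(name): a dict with "fx", "fy", "cx", "cy" (pixels), "world_from_camera" (4x4, takes a point from camera to world coordinates). Camera axes: x right, y up, looking along -z (the intrinsics and any distortion apply to the point x, -y, -z); pixel columns grow to the right and rows downward; lengths in mm; the calibration is good to about 2 mm. A picture is of the moment at which its call begins. get_calibration takes no time and is no camera call.
- r.close_job(): hands the job in; it is judged then, once.
The state is a dict: "clock": time; "q": joint angles; "joint_vel": joint speeds; "effort": joint torques, N m; "ee_pos": TCP position; "orientation": TCP orientation; "ft_force": force on the tool from outside, world axes, zero at the start; "moment": the same for the moment, N m; "gripper_width": opening from 0.0 (shut) to 1.0 (fully open); "grasp_force": force on a finger pad.
Only numpy, scipy, OpenCV 4.12 (cv2) and the standard library are available. Lean on these libraries where they do the work, as an engineer would, in place of code of your own. Each camera call takes 0.05 s, during which the arm holds its last target. There are 200 camera calls.

## Task

Gauge the plug that stands on the orange pad. Try it in the widest hole of the gauge plate first, a little way in and out again, and press its foot on the first hole down the row that refuses it; then push it through the smallest hole it does pass, leave it standing upright there on the stand's base, and finally slide the red pointer level with that hole. Leave the plug on the grey pad, the dark ring and the C-shaped gauge where they are.

Things in the scene. Friction and masses are not known exactly. Their poses are not given: they have to be found in the camera images.
- gauge_stand: fixed stand: 140 x 270 mm aluminium plate 12 mm thick, top 60 mm above the bench, on blue end cheeks over a dark base whose top is 10 mm above the bench. Three round through holes in a row along its y axis, widest at +y, with 1, 2, 3 black dots behind them. A rail 6 mm high runs along the front (-x) edge, 68 mm in front of the holes. Origin: centre of the underside; may be turned
- hole_wide (a point): centre of the mouth of the widest hole, 58 mm across (2 mm chamfer), in the plate's top face
- hole_mid (a point): centre of the mouth of the middle hole, 44 mm across, in the plate's top face
- hole_narrow (a point): centre of the mouth of the narrowest hole, 33 mm across, in the plate's top face
- pointer (a joint): place of the red pointer on its rail, in m: 0 at the stand's -y end, growing towards +y. Level with the narrowest hole at 0.060, middle hole at 0.118, widest hole at 0.185. Travel 0 to 0.215; starts at 0 to 0.03, past the narrowest hole; slides with about 1.5 N of friction and stays where it is left
- pointer_grip (a point): point to pinch on the red pointer, on the axis of its upright grip block, 36.5 mm above the plate's top face and 14 mm below the block's top. The block is 16 mm wide along the rail, 18 mm across it; the rail's top lies 30 mm below this point, the pointer's wider 24 x 20 mm shoe 20 mm below it. It moves along the stand's y axis
- plug_thick: plug gauge with a dark stepped foot and a thin bright shaft with brass tip, 135 mm tall, upright on a pad. Foot 53 mm across, 18 mm high; neck 28 mm across up to 41 mm; shaft 14 mm across up to 123 mm: take it about 98 mm up. About 0.46 kg. Origin: centre of the foot's underside, z up the shaft. Passes the widest hole only; the middle hole is the first that refuses it
- plug_slim: plug gauge with a light round foot and a black handle, 147 mm tall, upright on a pad. Foot 40 mm across, 26 mm high; handle 21 mm across up to 125 mm: take it about 98 mm up. About 0.3 kg. Origin: centre of the foot's underside, z up the handle. Passes the widest and the middle hole; the narrowest refuses it
- pad_orange: orange disc, 90 mm across and 4 mm thick, fixed on the bench; the plug standing on it is the one to gauge (origin: centre of its underside)
- pad_grey: grey disc, 90 mm across and 4 mm thick, fixed on the bench; the plug standing on it is left alone (origin: centre of its underside)
- dark_ring: dark setting ring lying flat, 72 mm across and 18 mm high, a bystander (origin: centre of its underside)
- c_gauge: grey C-shaped snap gauge lying flat, 104 mm across and 11 mm high, a bystander (origin: centre of its underside)
Not all that is in view belongs to the job. What is shaped like the plug_slim but purple is not meant.

How it is judged:
By the outcome, as a careful person would: the job done as asked, in the order asked, and still so for the second after the job is handed in, with the robot touching nothing.
It also fails if it takes over 64 s, if anything falls off the work surface, if the arm or the gripper's body presses on something with over 40 N, if the wrist force passes 120 N, or if a joint passes its speed limit or range.

## Working session

There is one attempt and no reset: what is moved stays moved. The work goes in short steps, Python scripts to look and compute and a tool call to move; the robot and the scene stay as the last step left them, time stands still between calls to the robot, and variables do not carry over. Pictures are saved under pics/ and viewed, at most 10 in all, crops included, and the job is handed in when it is done.

Besides the shell and the picture viewer there is one more tool, called after "Emit:" as a command line: name --argument value ..., lists and objects as JSON in quotes. send_rows: Moves the arm, as the interface text tells. Its arguments: {"type":"object","properties":{"rows":{"type":"array","items":{"type":"array"}}},"required":["rows"]}

```bash
mkdir -p pics; python3 - <<'E'
from bench import r
import cv2
for n in("top","side"):
    im=r.capture(n); cv2.imwrite(f"pics/{n}0.png",im[:,:,::-1])
    c=r.get_calibration(n); print(n,{k:(v if k!="world_from_camera" else [[round(float(x),3) for x in q] for q in v]) for k,v in c.items()})
o=r.get_obs(); print(o)
E
```

```text
top {'fx': 512.2920308864411, 'fy': 512.2920308864411, 'cx': 322.8540999393008, 'cy': 234.92626089358427, 'world_from_camera': [[-0.014, 0.996, -0.09, 423.761], [-1.0, -0.013, 0.013, -3.287], [0.011, 0.09, 0.996, 1566.073], [0.0, 0.0, 0.0, 1.0]]}
side {'fx': 481.5206155601812, 'fy': 481.5206155601812, 'cx': 319.552959971866, 'cy': 239.3824673559345, 'world_from_camera': [[-0.998, 0.028, -0.059, 461.946], [-0.065, -0.39, 0.919, 994.988], [0.002, 0.921, 0.391, 541.628], [0.0, 0.0, 0.0, 1.0]]}
{'clock': 0.1, 'q': array([ 1.10788326e+00,  3.59406953e-01,  1.51130981e+00, -3.70958230e-06,
        1.27252093e+00, -1.15114375e-01]), 'joint_vel': array([ 0.00072743, -0.00059742, -0.00281311,  0.00071991, -0.00078654,
       -0.00020393]), 'effort': array([-3.68742622e-05, -5.16359246e+01, -2.71406132e+01,  6.74005318e-02,
        2.76354805e-02, -7.47399412e-06]), 'ee_pos': array([204.23385057, 563.50766124, 221.91463905]), 'orientation': array([-2.32724977e-04,  1.73023593e-01,  9.84917337e-01, -7.88911365e-04]), 'ft_force': array([-0.76526995,  0.1071677 , -0.03628112]), 'moment': array([-0.03301399, -0.02266409,  0.00656235]), 'grasp_force': 0.0, 'gripper_width': 1.004775233764764}
```

View pics/top0.png

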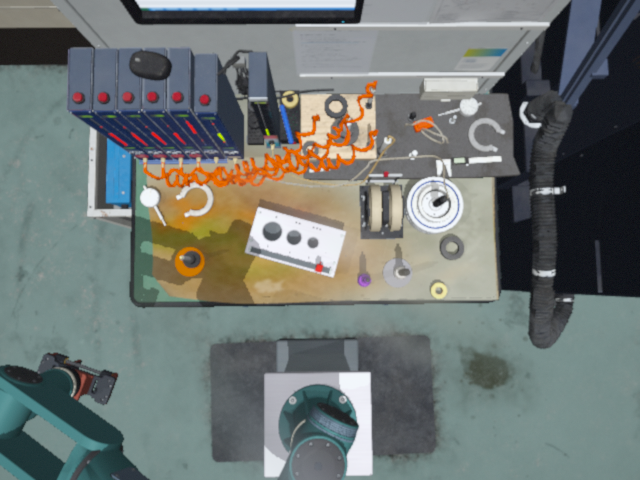

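View pics/side0.png

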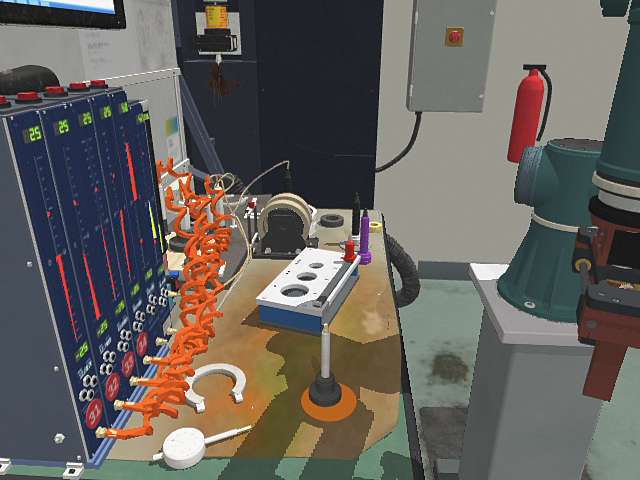

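The top view shows the orange pad at (190,262), carrying a plug with a dark foot and bright shaft. The stand's holes are at (271,231), (294,237) and (313,242), and the red pointer is at (319,267). The side view has the orange-pad plug at (325,385), with the purple decoy at (364,240) and a black-handled plug at (356,215). I'll measure and confirm the candidate in a crop.

```bash
cat > h.py <<'E'
import numpy as np, cv2
from bench import r
def ray(n,u,v):
    c=r.get_calibration(n); M=np.array(c["world_from_camera"])
    d=M[:3,:3]@np.array([(u-c["cx"])/c["fx"],-(v-c["cy"])/c["fy"],-1.]); return M[:3,3],d
def onz(n,u,v,z):
    o,d=ray(n,u,v); return o+d*(z-o[2])/d[2]
def proj(n,p):
    c=r.get_calibration(n); M=np.array(c["world_from_camera"]); q=M[:3,:3].T@(np.array(p)-M[:3,3])
    return c["cx"]+c["fx"]*q[0]/-q[2], c["cy"]-c["fy"]*q[1]/-q[2]
def blobs(mask,amin):
    cs,_=cv2.findContours(mask.astype(np.uint8),cv2.RETR_EXTERNAL,cv2.CHAIN_APPROX_NONE)
    return [c for c in cs if cv2.contourArea(c)>=amin]
def tool(R,d): return R.T@d
E
python3 - <<'E'
from h import *
for n in("top","side"):
    im=cv2.imread(f"pics/{n}0.png"); h=cv2.cvtColor(im,cv2.COLOR_BGR2HSV); H,S,V=cv2.split(h)
    roi=np.zeros(H.shape,bool)
    if n=="top": roi[185:300,135:450]=1
    else: roi[230:440,255:410]=1
    # orange pad
    for c in blobs(roi&(H>5)&(H<16)&(S>200)&(V>150),60):
        hc=cv2.convexHull(c); e=cv2.fitEllipse(hc); print(n,"orange",np.round(e[0],1),np.round(e[1],1),np.round(onz(n,*e[0],4),1),cv2.contourArea(hc))
    for c in blobs(roi&((H<4)|(H>175))&(S>170)&(V>110),15):
        print(n,"red",np.round(cv2.minAreaRect(c)[0],1),cv2.boundingRect(c),np.round(onz(n,*cv2.minAreaRect(c)[0],110),1))
    white=roi&(S<40)&(V>170)
    for c in blobs(white,800):
        hull=cv2.convexHull(c); m=np.zeros(H.shape,np.uint8); cv2.drawContours(m,[hull],-1,1,-1)
        b=cv2.minAreaRect(c); pts=cv2.boxPoints(b)
        print(n,"plate",[np.round(onz(n,*p,60),1)[:2].tolist() for p in pts])
        g=cv2.cvtColor(im,cv2.COLOR_BGR2GRAY)
        for k in blobs((m>0)&(g<150),30):
            if len(k)>=5:
                e=cv2.fitEllipse(k); p=onz(n,*e[0],60); d=np.linalg.norm(p-np.array(onz(n,e[0][0]+1,e[0][1],60))); print("  hole",np.round(e[0],1),np.round(np.array(e[1]),1),np.round(np.array(e[1])*d,1),np.round(p,1))
a=cv2.imread("pics/top0.png")[185:305,130:350]; b=cv2.imread("pics/side0.png")[230:430,240:420]
a=cv2.resize(a,(800,436),interpolation=cv2.INTER_CUBIC); cv2.imwrite("pics/ctop.png",a)
cv2.imwrite("pics/cside.png",cv2.resize(b,(540,600),interpolation=cv2.INTER_CUBIC))
E
```

```text
top red [318.5 267.5] (316, 265, 6, 6) [463.   -8.2 110. ]
top plate [[515.3, 209.9], [653.7, 168.6], [571.3, -93.8], [434.0, -50.3]]
  hole [291.1 259.6] [ 7.1 82.1] [ 20.9 241. ] [488.5  71.8  60. ]
  hole [312.5 242.6] [8.8 9.3] [25.9 27.3] [537.7   8.4  60. ]
  hole [293.5 237.4] [12.6 13.1] [37.2 38.6] [554.  64.  60.]
  hole [271.7 231.4] [17.1 17.8] [50.5 52.4] [572.6 128.2  60. ]
top plate [[708.1, -138.2], [705.1, -401.3], [367.2, -389.2], [370.8, -131.3]]
  hole [400.1 261.1] [13.2 30.8] [38.9 90.9] [ 479.8 -248.7   60. ]
  hole [444.6 246.1] [11.2 26.3] [33.2 78. ] [ 522.4 -381.8   60. ]
  hole [397.6 217. ] [15.3 51. ] [ 45.6 151.5] [ 610.6 -245.    60. ]
  hole [441.9 204.4] [15.4 21. ] [45.8 62.8] [ 647.  -377.9   60. ]
side orange [328.4 401. ] [39.5 55.1] [486.2 388.5   4. ] 1606.5
side red [349.  251.5] (344, 242, 11, 20) [459.4  42.1 110. ]
side plate [[642.6, 167.5], [535.6, -199.0], [451.3, -15.9], [566.7, 270.6]]
  hole [295.7 291. ] [10.3 25.8] [21.  52.8] [566.  134.9  60. ]
  hole [307.7 276.7] [ 7.1 16.4] [15.4 35.4] [547.2  70.2  60. ]
```

View pics/ctop.png

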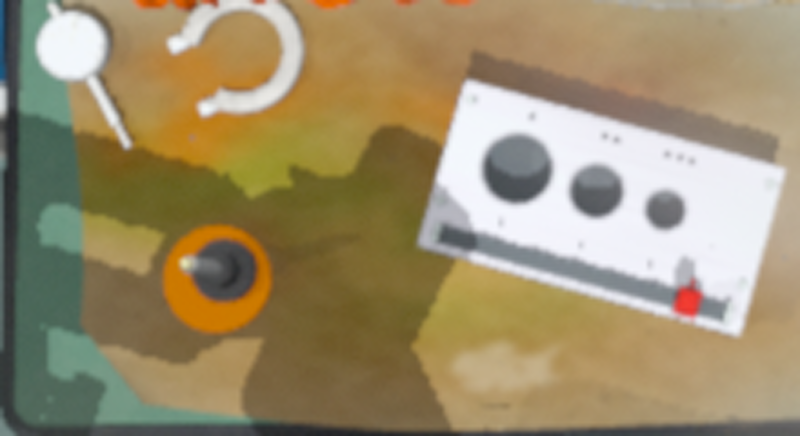

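View pics/cside.png

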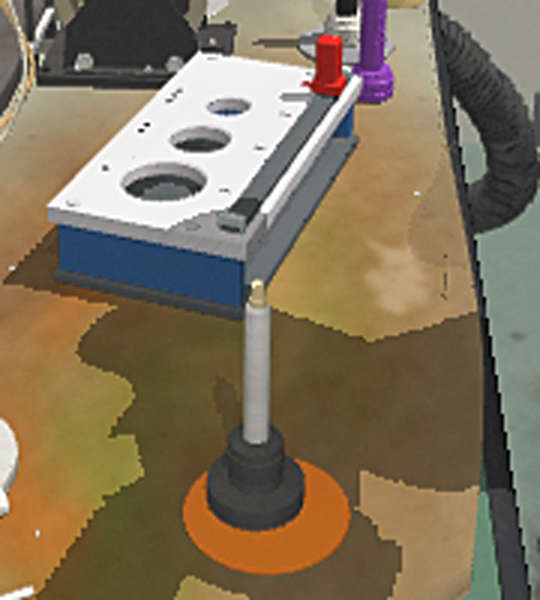

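The crop confirms plug_thick (dark stepped foot, bright shaft, brass tip) on the orange pad. Its tip is near top pixel (181,258) and side pixel (326,326). I'll refine the tip and the hole mouths next.

```bash
python3 - <<'E'
from h import *
im={n:cv2.imread(f"pics/{n}0.png") for n in("top","side")}
H,S,V=cv2.split(cv2.cvtColor(im["top"],cv2.COLOR_BGR2HSV))
def up(n,x,y,w,h,k=8): return cv2.resize(cv2.cvtColor(im[n][y:y+h,x:x+w],cv2.COLOR_BGR2GRAY),None,fx=k,fy=k,interpolation=cv2.INTER_LINEAR)
for n,L in(("top",[(258,218,28,28),(284,228,20,20),(304,234,17,17)]),("side",[(278,280,34,22),(294,270,26,15)])):
  for (x,y,w,h) in L:
    g=up(n,x,y,w,h)
    for t in(120,150,180,200):
      b=max(blobs(g<t,100),key=cv2.contourArea); e=cv2.fitEllipse(cv2.convexHull(b)); u,v=[(e[0][i]+.5)/8-.5+(x,y)[i] for i in(0,1)]
      # diameter via world points
      P=np.array([onz(n,(p[0][0]+.5)/8-.5+x,(p[0][1]+.5)/8-.5+y,60)[:2] for p in cv2.convexHull(b)],np.float32); c,R=cv2.minEnclosingCircle(P); E=cv2.fitEllipse(P)
      print(n,t,np.round([u,v],1),"circ",np.round(c,1),round(2*R,1),"ell",np.round(E[0],1),np.round(E[1],1))
# tip triangulation
a=(181.4,257.6);b=(326,326)
o1,d1=ray("top",*a);o2,d2=ray("side",*b)
s=np.linalg.lstsq(np.c_[d1,-d2],o2-o1,rcond=None)[0]; print("tip",o1+d1*s[0],o2+d2*s[1], onz("top",*a,139), onz("side",*b,139))
# pad & foot, top
m=np.zeros(H.shape,bool); m[240:285,170:212]=1
c=max(blobs(m&(H>5)&(H<18)&(S>190)&(V>110),30),key=cv2.contourArea); e=cv2.fitEllipse(cv2.convexHull(c)); print("pad",e[0],e[1],onz("top",*e[0],4))
c=max(blobs(m&(V<100),20),key=cv2.contourArea); q,R=cv2.minEnclosingCircle(c); print("foot",q,R,onz("top",*q,22))
# foot side : dark mask
Vs=cv2.cvtColor(im["side"],cv2.COLOR_BGR2HSV)[:,:,2]; m=np.zeros(H.shape,bool); m[370:410,300:350]=1
c=max(blobs(m&(Vs<90),20),key=cv2.contourArea); x,y,w,h=cv2.boundingRect(c); print("side foot",x,y,w,h,onz("side",x+w/2-.5,y+h-1,4))
E
```

```text
top 120 [271.6 231.8] circ [571.3 128.7] 51.9 ell [571.4 128.5] [47.4 51.2]
top 150 [271.7 231.3] circ [573.2 128.2] 54.7 ell [573.  128.3] [53.1 54.5]
top 180 [271.7 231.1] circ [573.3 128.1] 57.4 ell [573.4 128.2] [56.4 57.3]
top 200 [271.7 231.1] circ [573.5 128.2] 59.5 ell [573.5 128.2] [58.4 59.3]
top 120 [293.5 237.8] circ [553.7  63.8] 37.5 ell [552.9  64.1] [33.9 37.1]
top 150 [293.5 237.4] circ [554.4  64.1] 40.7 ell [554.  64.] [39.1 40.6]
top 180 [293.6 237.2] circ [554.7  63.9] 43.6 ell [554.4  64. ] [42.6 43.3]
top 200 [293.6 237.2] circ [554.7  63.9] 45.8 ell [554.6  64. ] [44.9 45.4]
top 120 [312.4 242.8] circ [537.7   8.4] 24.9 ell [537.2   8.6] [22.2 24.6]
top 150 [312.5 242.6] circ [538.2   8.4] 29.4 ell [537.9   8.4] [27.6 29.3]
top 180 [312.5 242.5] circ [538.4   8.4] 32.4 ell [538.3   8.4] [31.3 32.2]
top 200 [312.5 242.4] circ [538.5   8.4] 34.6 ell [538.5   8.4] [33.7 34.3]
side 120 [295.  291.7] circ [567.7 136.2] 55.1 ell [567.1 137.5] [35.9 55.6]
side 150 [295.1 290.7] circ [568.4 133.7] 56.8 ell [567.3 133.3] [47.1 57.2]
side 180 [294.3 290.3] circ [569.3 131.7] 58.8 ell [569.2 131.7] [54.1 58.6]
side 200 [294.3 290.3] circ [569.4 131.5] 59.9 ell [569.1 131.6] [56.  59.7]
side 120 [307.5 277.2] circ [549.1  70.3] 40.7 ell [547.4  72.3] [26.7 41.2]
side 150 [306.7 276.3] circ [549.7  68.7] 42.3 ell [549.4  68.3] [38.7 42.2]
side 180 [306.5 276.2] circ [550.   67.9] 44.6 ell [550.   67.8] [41.7 44.2]
side 200 [306.4 276.2] circ [549.5  67.9] 46.3 ell [550.1  67.6] [43.2 45.7]
tip [494.93063702 373.34519595 134.84252665] [491.90573658 373.30483518 134.681488  ] [494.72390055 372.25114692 139.        ] [491.58780242 379.90212932 139.        ]Traceback (most recent call last):
  File "<stdin>", line 19, in <module>
ValueError: max() iterable argument is empty
```

Emit:
send_rows --rows '[[[-45, -10, 0], [0, 0, -1], 87], [[-95, -22, 0], [0, 0, -2], 87], [[-145, -34, 0], [0, 0, -3], 87], [[-195, -46, 0], [0, 0, -3.6], 87], [[-245, -58, 0], [0, 0, -3.6], 87], [[-295, -70, 0], [0, 0, -3.6], 87], [[-336, -79, 0], [0, 0, -3.6], 87], [[-336, -79, 0], [0, 0, -3.6], 87], [[-336, -79, 0], [0, 0, -3.6], 87], [[-336, -79, 0], [0, 0, -3.6], 87]]'

```text
clock: 1.35
ee_pos: [492.1, 375.9, 222.5]
orientation: [-0.0, 0.141, 0.99, -0.0]
ft_force: [0.1, 0.5, -0.2]
gripper_width: 0.987
grasp_force: 0.0
```

Emit:
send_rows --rows '[[[0, 0, 30], [0, 0, 0], 87], [[0, 0, 70], [0, 0, 0], 87], [[0, 0, 110], [0, 0, 0], 87], [[0, 0, 135], [0, 0, 0], 87], [[0, 0, 140], [0, 0, 0], 87], [[0, 0, 140], [0, 0, 0], 60], [[0, 0, 140], [0, 0, 0], 40], [[0, 0, 140], [0, 0, 0], 20], [[0, 0, 140], [0, 0, 0], 5], [[0, 0, 140], [0, 0, 0], 5]]'

```text
clock: 2.6
ee_pos: [493.6, 375.2, 82.9]
orientation: [0.0, 0.142, 0.99, 0.0]
ft_force: [0.0, -0.0, 0.4]
gripper_width: 0.46
grasp_force: 0.0
```

```bash
python3 - <<'E'
from h import *
a=r.capture("side")[:,:,::-1]; o=r.get_obs(); print(o["ee_pos"],o["ft_force"],o["gripper_width"]*88,o["grasp_force"])
cv2.imwrite("pics/grip.png",cv2.resize(a[200:440,200:440],(600,600)))
E
```

```text
[493.51188776 375.18770785  82.79292027] [-0.26440106 -0.14136375  0.12761261] 36.27583217041118 0.0
```

View pics/grip.png

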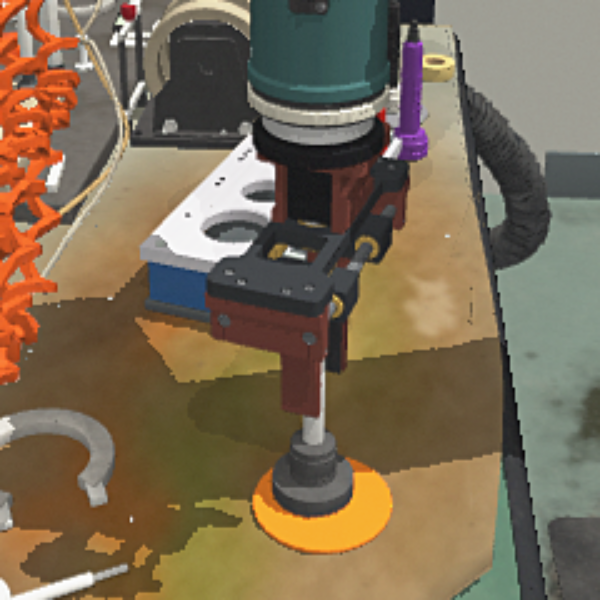

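The fingers straddle the shaft, which sits at about (315,410) in the crop, slightly to the -x side of the finger centre. I'll nudge 3 mm and close.

Emit:
send_rows --rows '[[[3, 0, 0], [0, 0, 0], 36], [[3, 0, 0], [0, 0, 0], 30], [[3, 0, 0], [0, 0, 0], 20], [[3, 0, 0], [0, 0, 0], 10], [[3, 0, 0], [0, 0, 0], 5], [[3, 0, 0], [0, 0, 0], 5], [[3, 0, 0], [0, 0, 0], 5], [[3, 0, 0], [0, 0, 0], 5], [[3, 0, 0], [0, 0, 0], 5], [[3, 0, -10], [0, 0, 0], 5]]'

```text
clock: 3.9
ee_pos: [489.1, 374.9, 91.6]
orientation: [-0.001, 0.142, 0.99, -0.002]
ft_force: [0.1, -0.1, -4.3]
gripper_width: 0.15
grasp_force: 30.0
```

Emit:
send_rows --rows '[[[0, 0, -40], [0, 0, 0], 5], [[0, 0, -68], [0, 0, 0], 5], [[-15, -22, -70], [0, 0, 0], 5], [[-42, -60, -70], [0, 0, 0], 5], [[-70, -100, -70], [0, 0, 0], 5], [[-98, -140, -70], [0, 0, 0], 5], [[-125, -180, -70], [0, 0, 0], 5], [[-142, -205, -70], [0, 0, 0], 5], [[-147, -212, -70], [0, 0, 0], 5], [[-147, -212, -70], [0, 0, 0], 5]]'

```text
clock: 5.15
ee_pos: [571.6, 131.1, 162.5]
orientation: [-0.001, 0.143, 0.99, -0.0]
ft_force: [-0.2, 0.4, -5.0]
gripper_width: 0.145
grasp_force: 30.0
```

```bash
python3 - <<'E'
from h import *
o=r.get_obs(); print(o["ee_pos"],o["orientation"],o["ft_force"],o["grasp_force"])
for n in("top","side"):
    a=r.capture(n)[:,:,::-1].copy(); cv2.imwrite(f"pics/{n}1.png",a)
    if n=="side": cv2.imwrite("pics/s1c.png",cv2.resize(a[200:350,220:380],(800,750))[:600])
E
```

```text
[571.55450974 131.14938216 162.53969895] [-5.56668417e-04  1.42517089e-01  9.89792185e-01 -2.49836100e-05] [-0.19603738  0.39980352 -5.00073414] 29.995316863059998
```

View pics/s1c.png

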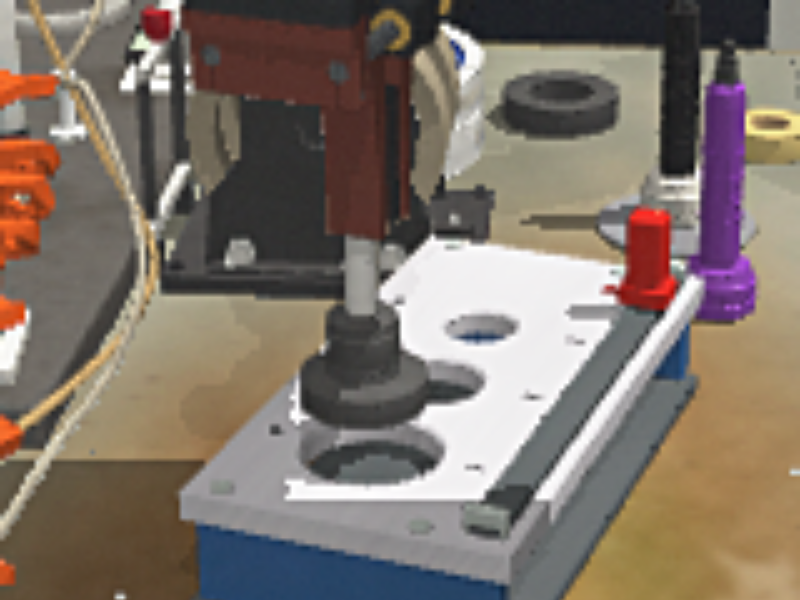

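```bash
python3 - <<'E'
from h import *
im=cv2.imread("pics/side1.png"); x0,y0,w,h=274,264,38,26; k=8
g=cv2.resize(cv2.cvtColor(im[y0:y0+h,x0:x0+w],cv2.COLOR_BGR2GRAY),None,fx=k,fy=k,interpolation=cv2.INTER_LINEAR)
b=max(blobs(g<100,100),key=cv2.contourArea).reshape(-1,2); U=(b+.5)/k-.5+[x0,y0]
print("bbox",U.min(0),U.max(0))
R=[571.55,131.15]
# predicted foot silhouette if axis at robot xy
t=np.linspace(0,2*np.pi,180)
P=np.array([proj("side",(R[0]+26.5*np.cos(a),R[1]+26.5*np.sin(a),z)) for a in t for z in(83.5,101.5)])
print("pred",P.min(0),P.max(0))
for z in (83.5,):
  c0=proj("side",(R[0],R[1],z))
  for d in((1,0,0),(0,1,0),(0,0,1)): print(d,np.array(proj("side",(R[0]+d[0],R[1]+d[1],z+d[2])))-c0)
P=np.array([proj("side",(R[0]+31*np.cos(a),R[1]+31*np.sin(a),60)) for a in t]);print("hole pred centre",(P.min(0)+P.max(0))/2)
# visible lower rim of hole (mouth)
hx,hy,hw,hh=276,284,36,20
g=cv2.resize(cv2.cvtColor(im[hy:hy+hh,hx:hx+hw],cv2.COLOR_BGR2GRAY),None,fx=k,fy=k,interpolation=cv2.INTER_LINEAR)
for col in(288,292,296,300): print(col,im[284:304,col].mean(1).astype(int))
for row in (289,291): print(row,im[row,276:314].mean(1).astype(int))
E
```

```text
bbox [279.6875 263.5625] [311.4375 285.4375]
pred [279.67452469 266.11228619] [306.05131767 286.07977721]
(1, 0, 0) [-0.48915929 -0.01607739]
(0, 1, 0) [-0.05712457  0.22975636]
(0, 0, 1) [-0.00942705 -0.4368388 ]
hole pred centre [293.20976475 290.20550155]
288 [ 55  94 176 168 167  48  55  57  64 110 106  97 132 255 249 254 142 154
 157 159]
292 [ 54  67 158 151  96  52  54  62 109 105 102  96 116 245 252 254 143 155
 156 155]
296 [ 56  80 146 139  76  62  67 108 104 103 101  92 115 243 250 252 140 153
 154 155]
300 [ 77 137 126 125 111  57  61  69 111 106 100 109 208 254 246 252 138 150
 153 152]
289 [158 158 161 155  98  93 104 114 118 123  84 111  48  45  47  50  52  52
  52  60  62  60  60  59  57  75  72 104 133 127 120 105 129 229 244 241
 240 240]
291 [157 158 163 142 101  97 108  68  52  58  60  60  57  58  55  64  62 111
 110 109 108 110  70  68  69  70  64  65  64  59  85 102 160 253 243 241
 241 242]
```

Emit:
send_rows --rows '[[[2.2, -0.6, 0], [0, 0, 0], 5], [[2.2, -0.6, 8], [0, 0, 0], 5], [[2.2, -0.6, 16], [0, 0, 0], 5], [[2.2, -0.6, 20], [0, 0, 0], 5], [[2.2, -0.6, 22], [0, 0, 0], 5], [[2.2, -0.6, 23], [0, 0, 0], 5], [[2.2, -0.6, 24], [0, 0, 0], 5], [[2.2, -0.6, 25], [0, 0, 0], 5], [[2.2, -0.6, 26], [0, 0, 0], 5], [[2.2, -0.6, 26], [0, 0, 0], 5]]'

```text
clock: 6.5
ee_pos: [569.7, 131.3, 136.6]
orientation: [-0.0, 0.142, 0.99, -0.0]
ft_force: [0.5, 0.3, -5.1]
gripper_width: 0.146
grasp_force: 30.0
```

```bash
python3 - <<'E'
from h import *
o=r.get_obs(); print(o["ee_pos"],o["ft_force"],o["moment"],o["grasp_force"])
a=r.capture("side")[:,:,::-1].copy()
cv2.imwrite("pics/s2c.png",cv2.resize(a[235:325,240:350],(720,590),interpolation=cv2.INTER_CUBIC))
E
```

```text
[569.68543255 131.34749659 136.60257559] [ 0.49022024  0.26864819 -5.06530699] [ 0.02330802 -0.00743031 -0.02130107] 29.994751811027527
```

View pics/s2c.png

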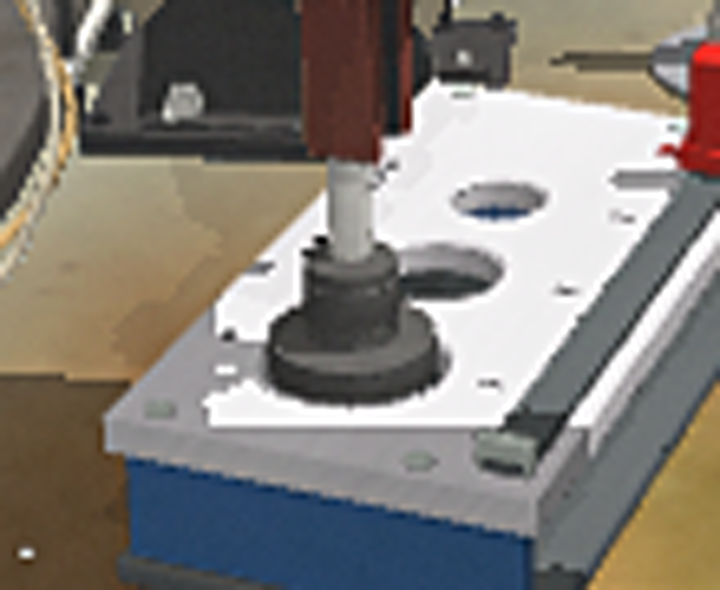

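The foot is at the mouth, around (355,370) in the crop, with no contact force and a slightly larger gap on the right (-x) side. I'll go a little way in.

Emit:
send_rows --rows '[[[0.5, 0, 1], [0, 0, 0], 5], [[0.5, 0, 2], [0, 0, 0], 5], [[0.5, 0, 3], [0, 0, 0], 5], [[0.5, 0, 4], [0, 0, 0], 5], [[0.5, 0, 5], [0, 0, 0], 5], [[0.5, 0, 6], [0, 0, 0], 5], [[0.5, 0, 7], [0, 0, 0], 5], [[0.5, 0, 8], [0, 0, 0], 5], [[0.5, 0, 9], [0, 0, 0], 5], [[0.5, 0, 10], [0, 0, 0], 5]]'

```text
clock: 7.8
ee_pos: [569.3, 131.5, 126.6]
orientation: [-0.0, 0.142, 0.99, -0.0]
ft_force: [-0.1, 0.2, -5.4]
gripper_width: 0.15
grasp_force: 30.0
```

It's 12 mm in with no side force. Now out, and over the middle hole.

Emit:
send_rows --rows '[[[0, 0, -8], [0, 0, 0], 5], [[0, 0, -18], [0, 0, 0], 5], [[0, 0, -26], [0, 0, 0], 5], [[0, 0, -28], [0, 0, 0], 5], [[0, -12, -28], [0, 0, 0], 5], [[0, -35, -28], [0, 0, 0], 5], [[0, -58, -28], [0, 0, 0], 5], [[0, -67, -28], [0, 0, 0], 5], [[0, -67, -24], [0, 0, 0], 5], [[0, -67, -20], [0, 0, 0], 5]]'

```text
clock: 9.05
ee_pos: [550.6, 67.6, 146.3]
orientation: [0.0, 0.142, 0.99, 0.0]
ft_force: [0.5, 0.1, -4.1]
gripper_width: 0.147
grasp_force: 30.0
```

Emit:
send_rows --rows '[[[0, 0, 1], [0, 0, 0], 5], [[0, 0, 2], [0, 0, 0], 5], [[0, 0, 3], [0, 0, 0], 5], [[0, 0, 4], [0, 0, 0], 5], [[0, 0, 5], [0, 0, 0], 5], [[0, 0, 6], [0, 0, 0], 5], [[0, 0, 6.5], [0, 0, 0], 5], [[0, 0, 7], [0, 0, 0], 5], [[0, 0, 7.5], [0, 0, 0], 5], [[0, 0, 7.5], [0, 0, 0], 5]]'

```text
clock: 10.3
ee_pos: [550.4, 67.2, 139.1]
orientation: [-0.0, 0.142, 0.99, -0.0]
ft_force: [0.2, -0.1, -4.9]
gripper_width: 0.149
grasp_force: 30.0
```

Emit:
send_rows --rows '[[[0, 0, 0.3], [0, 0, 0], 5], [[0, 0, 0.6], [0, 0, 0], 5], [[0, 0, 0.9], [0, 0, 0], 5], [[0, 0, 1.2], [0, 0, 0], 5], [[0, 0, 1.4], [0, 0, 0], 5], [[0, 0, 1.6], [0, 0, 0], 5], [[0, 0, 1.8], [0, 0, 0], 5], [[0, 0, 2], [0, 0, 0], 5], [[0, 0, 2], [0, 0, 0], 5], [[0, 0, 2], [0, 0, 0], 5]]'

```text
clock: 11.55
ee_pos: [550.8, 67.2, 138.2]
orientation: [0.001, 0.142, 0.99, -0.0]
ft_force: [-4.0, -0.4, 7.6]
gripper_width: 0.149
grasp_force: 30.0
```

Emit:
send_rows --rows '[[[0, 0, 0.5], [0, 0, 0], 5], [[0, 0, 1], [0, 0, 0], 5], [[0, 0, 1], [0, 0, 0], 5], [[0, 0, 1], [0, 0, 0], 5], [[0, 0, 0], [0, 0, 0], 5], [[0, 0, -3], [0, 0, 0], 5], [[0, 0, -8], [0, 0, 0], 5], [[0, 0, -14], [0, 0, 0], 5], [[0, 0, -16], [0, 0, 0], 5], [[0, 0, -16], [0, 0, 0], 5]]'

```text
clock: 12.8
ee_pos: [550.6, 67.2, 153.3]
orientation: [0.0, 0.142, 0.99, -0.0]
ft_force: [-0.1, 0.2, -4.8]
gripper_width: 0.149
grasp_force: 30.0
```

Emit:
send_rows --rows '[[[0, 12, 0], [0, 0, 0], 5], [[0, 35, 0], [0, 0, 0], 5], [[0, 58, 0], [0, 0, 0], 5], [[0, 67, 0], [0, 0, 0], 5], [[0, 67, 0], [0, 0, 0], 5], [[0, 67, 4], [0, 0, 0], 5], [[0, 67, 8], [0, 0, 0], 5], [[0, 67, 11], [0, 0, 0], 5], [[0, 67, 14], [0, 0, 0], 5], [[0, 67, 14], [0, 0, 0], 5]]'

```text
clock: 14.05
ee_pos: [569.0, 131.3, 138.8]
orientation: [-0.0, 0.142, 0.99, -0.0]
ft_force: [0.1, 0.1, -5.1]
gripper_width: 0.146
grasp_force: 30.0
```

Emit:
send_rows --rows '[[[0, 0, 3], [0, 0, 0], 5], [[0, 0, 6], [0, 0, 0], 5], [[0, 0, 10], [0, 0, 0], 5], [[0, 0, 15], [0, 0, 0], 5], [[0, 0, 20], [0, 0, 0], 5], [[0, 0, 25], [0, 0, 0], 5], [[0, 0, 30], [0, 0, 0], 5], [[0, 0, 35], [0, 0, 0], 5], [[0, 0, 40], [0, 0, 0], 5], [[0, 0, 43], [0, 0, 0], 5]]'

```text
clock: 15.3
ee_pos: [569.2, 131.5, 95.8]
orientation: [-0.0, 0.142, 0.99, -0.0]
ft_force: [-0.2, 0.2, -4.3]
gripper_width: 0.149
grasp_force: 30.0
```

Emit:
send_rows --rows '[[[0, 0, 1], [0, 0, 0], 5], [[0, 0, 2], [0, 0, 0], 5], [[0, 0, 3], [0, 0, 0], 5], [[0, 0, 4], [0, 0, 0], 5], [[0, 0, 5], [0, 0, 0], 5], [[0, 0, 6], [0, 0, 0], 5], [[0, 0, 6.5], [0, 0, 0], 5], [[0, 0, 7], [0, 0, 0], 5], [[0, 0, 7], [0, 0, 0], 5], [[0, 0, 7], [0, 0, 0], 5]]'

```text
clock: 16.55
ee_pos: [569.3, 131.5, 89.2]
orientation: [-0.0, 0.142, 0.99, -0.0]
ft_force: [-0.8, 0.2, -5.9]
gripper_width: 0.148
grasp_force: 30.0
```

Nearly touching, so I'll press gently until contact.

Emit:
send_rows --rows '[[[0, 0, 0.3], [0, 0, 0], 5], [[0, 0, 0.6], [0, 0, 0], 5], [[0, 0, 0.9], [0, 0, 0], 5], [[0, 0, 1.2], [0, 0, 0], 5], [[0, 0, 1.4], [0, 0, 0], 5], [[0, 0, 1.5], [0, 0, 0], 5], [[0, 0, 1.5], [0, 0, 0], 5], [[0, 0, 1.5], [0, 0, 0], 5], [[0, 0, 1.5], [0, 0, 0], 5], [[0, 0, 1.5], [0, 0, 0], 5]]'

```text
clock: 17.8
ee_pos: [569.6, 131.5, 88.5]
orientation: [0.0, 0.142, 0.99, 0.0]
ft_force: [-3.2, -0.9, 5.9]
gripper_width: 0.145
grasp_force: 30.0
```

Emit:
send_rows --rows '[[[0, 0, -0.7], [0, 0, 0], 5], [[0, 0, -0.7], [0, 0, 0], 13], [[0, 0, -0.7], [0, 0, 0], 18], [[0, 0, -0.7], [0, 0, 0], 30], [[0, 0, -0.7], [0, 0, 0], 45], [[0, 0, -0.7], [0, 0, 0], 55], [[0, 0, -0.7], [0, 0, 0], 55], [[0, 0, -25], [0, 0, 0], 55], [[0, 0, -60], [0, 0, 0], 55], [[0, 0, -75], [0, 0, 0], 55]]'

```text
clock: 19.05
ee_pos: [570.4, 131.6, 164.4]
orientation: [0.001, 0.142, 0.99, 0.0]
ft_force: [0.5, 0.3, -0.4]
gripper_width: 0.624
grasp_force: 0.0
```

Emit:
send_rows --rows '[[[5, -15, 0], [0, 0, 0], 55], [[17, -40, 0], [0, 0, 0], 55], [[30, -70, 0], [0, 0, 0], 55], [[43, -100, 0], [0, 0, 0], 55], [[56, -130, 0], [0, 0, 0], 55], [[66, -155, 0], [0, 0, 0], 55], [[69, -163, 0], [0, 0, 0], 55], [[69, -163, 20], [0, 0, 0], 55], [[69, -163, 40], [0, 0, 0], 55], [[69, -163, 40], [0, 0, 0], 55]]'

```text
clock: 20.3
ee_pos: [455.7, -5.2, 121.1]
orientation: [-0.002, 0.142, 0.99, 0.0]
ft_force: [-0.1, 0.1, -0.0]
gripper_width: 0.629
grasp_force: 0.0
```

```bash
python3 - <<'E'
from h import *
o=r.get_obs(); print(o["ee_pos"],o["ft_force"])
a=r.capture("side")[:,:,::-1].copy()
cv2.imwrite("pics/s3c.png",cv2.resize(a[190:340,240:420],(720,600),interpolation=cv2.INTER_CUBIC))
E
```

```text
[455.67732065  -5.16311111 121.1087386 ] [-0.07778065  0.07880931 -0.02192338]
```

View pics/s3c.png

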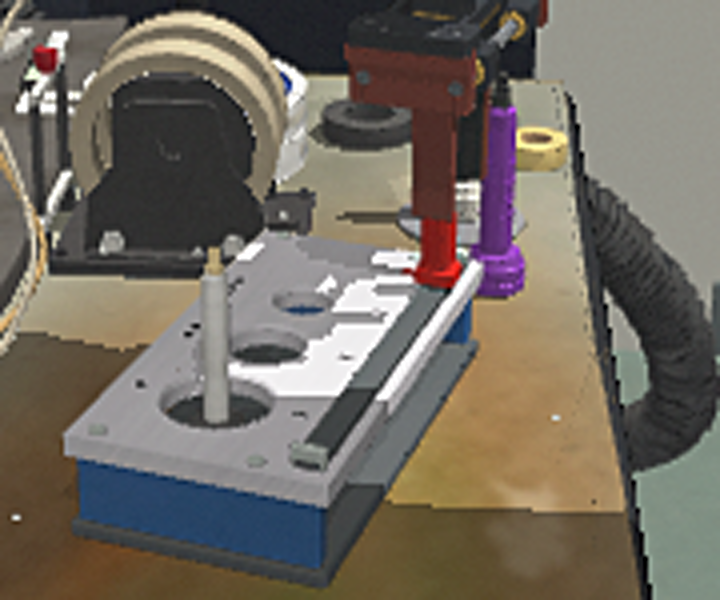

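The plug stands upright in the wide hole, with its shaft at (215,340) in the crop. The open fingers straddle the red block at (439,250). I'll check the pointer position in the picture numerically.

```bash
python3 - <<'E'
from h import *
o=r.get_obs(); print(o["ee_pos"]); R=np.array(o["ee_pos"]); ys=np.array([.28,.96,0])
im0=cv2.imread("pics/side0.png"); H,S,V=cv2.split(cv2.cvtColor(im0,cv2.COLOR_BGR2HSV))
for rr in range(240,264,2):
    row=[x for x in range(335,362) if (H[rr,x]<5 or H[rr,x]>174) and S[rr,x]>150]; print(rr,row[:1],row[-1:])
for q in((458.6,-5.5),(R[0],R[1])): print(q,"top",proj("side",(*q,110.5)),"grip",proj("side",(*q,96.5)), "shoe top",proj("side",(*q,76.5)),"topcam",proj("top",(*q,110.5)))
# finger front: backs at 55/2+13.5
for d in(28,41): print("finger",d,proj("side",R+ys*d), 240+434/4)
E
```

```text
[456.51683333  -5.28808525 121.94834376]
240 [] []
242 [347] [352]
244 [346] [353]
246 [346] [353]
248 [346] [353]
250 [345] [353]
252 [345] [353]
254 [346] [353]
256 [345] [354]
258 [343] [354]
260 [344] [353]
262 [] []
(458.6, -5.5) top (np.float64(349.5559574929701), np.float64(242.60354805308728)) grip (np.float64(349.39126650293554), np.float64(248.26662653361882)) shoe top (np.float64(349.1588319381949), np.float64(256.25914137270274)) topcam (np.float64(317.5641592578824), np.float64(269.0507940947181))
(np.float64(456.51683333421005), np.float64(-5.2880852455343)) top (np.float64(350.47944383264684), np.float64(242.6666295613084)) grip (np.float64(350.3100833844055), np.float64(248.3310417621293)) shoe top (np.float64(350.0710594824156), np.float64(256.32541069997444)) topcam (np.float64(317.498784036365), np.float64(269.7878724553261))
finger 28 (np.float64(346.9710597923055), np.float64(242.62550023620935)) 348.5
finger 41 (np.float64(345.2198821247322), np.float64(244.84961840561607)) 348.5
```

Emit:
send_rows --rows '[[[-1, 0, 5], [0, 0, 0], 55], [[-1, 0, 20], [0, 0, 0], 55], [[-1, 0, 35], [0, 0, 0], 55], [[-1, 0, 42], [0, 0, 0], 55], [[-1, 0, 42], [0, 0, 0], 45], [[-1, 0, 42], [0, 0, 0], 35], [[-1, 0, 42], [0, 0, 0], 25], [[-1, 0, 42], [0, 0, 0], 18], [[-1, 0, 42], [0, 0, 0], 14], [[-1, 0, 42], [0, 0, 0], 14]]'

```text
clock: 21.6
ee_pos: [458.4, -6.0, 80.9]
orientation: [0.0, 0.142, 0.99, -0.0]
ft_force: [-0.1, -1.7, 4.1]
gripper_width: 0.183
grasp_force: 30.0
```

Emit:
send_rows --rows '[[[0, 0, 0], [0, 0, 0], 10], [[0, 0, 0], [0, 0, 0], 10], [[0, 0, 0], [0, 0, 0], 10], [[0, 0, 0], [0, 0, 0], 10], [[0, 0, 0], [0, 0, 0], 10], [[0, 0, 0], [0, 0, 0], 10], [[0, 3, 0], [0, 0, 0], 10], [[0, 6, 0], [0, 0, 0], 10], [[0, 9, 0], [0, 0, 0], 10], [[0, 12, 0], [0, 0, 0], 10]]'

```text
clock: 22.85
ee_pos: [461.9, 5.7, 81.0]
orientation: [0.0, 0.142, 0.99, -0.0]
ft_force: [-0.7, -1.6, 5.8]
gripper_width: 0.181
grasp_force: 30.0
```

Emit:
send_rows --rows '[[[0, 10, 0], [0, 0, 0], 10], [[0, 28, 0], [0, 0, 0], 10], [[0, 46, 0], [0, 0, 0], 10], [[0, 64, 0], [0, 0, 0], 10], [[0, 82, 0], [0, 0, 0], 10], [[0, 100, 0], [0, 0, 0], 10], [[0, 118, 0], [0, 0, 0], 10], [[0, 135, 0], [0, 0, 0], 10], [[0, 146, 0], [0, 0, 0], 10], [[0, 150, 0], [0, 0, 0], 10]]'

```text
clock: 24.1
ee_pos: [504.3, 150.3, 80.9]
orientation: [0.0, 0.142, 0.99, 0.0]
ft_force: [0.3, -2.2, 6.5]
gripper_width: 0.177
grasp_force: 30.0
```

```bash
python3 - <<'E'
from h import *
o=r.get_obs(); R=o["ee_pos"]; print(R,o["ft_force"],R[0]*.28+R[1]*.96-285.5)
E
```

```text
[504.3302231  150.2666643   80.93205788] [ 0.34027353 -2.19362654  6.45372352] -0.031539801549058666
```

Emit:
send_rows --rows '[[[0, 0, 0], [0, 0, 0], 10], [[0, 0, 0], [0, 0, 0], 18], [[0, 0, 0], [0, 0, 0], 30], [[0, 0, 0], [0, 0, 0], 45], [[0, 0, 0], [0, 0, 0], 45], [[0, 0, 0], [0, 0, 0], 45], [[0, 0, -30], [0, 0, 0], 45], [[0, 0, -70], [0, 0, 0], 45], [[0, 0, -110], [0, 0, 0], 45], [[0, 0, -140], [0, 0, 0], 45]]'

```text
clock: 25.35
ee_pos: [504.1, 149.7, 222.5]
orientation: [0.001, 0.142, 0.99, 0.0]
ft_force: [0.6, -0.1, -0.8]
gripper_width: 0.517
grasp_force: 0.0
```

Emit:
send_rows --rows '[[[20, 40, 0], [0, 0, 0], 45], [[40, 90, 0], [0, 0, 0], 45], [[60, 140, 0], [0, 0, 0], 45], [[80, 190, 0], [0, 0, 0], 45], [[100, 240, 0], [0, 0, 0], 45], [[110, 280, 0], [0, 0, 0], 45], [[110, 300, 0], [0, 0, 0], 45], [[110, 300, 0], [0, 0, 0], 45], [[110, 300, 0], [0, 0, 0], 45], [[110, 300, 0], [0, 0, 0], 45]]'

```text
clock: 26.6
ee_pos: [482.4, 467.3, 220.7]
orientation: [-0.0, 0.143, 0.99, -0.0]
ft_force: [0.2, -0.2, 0.2]
gripper_width: 0.512
grasp_force: 0.0
```

```bash
python3 - <<'E'
from h import *
o=r.get_obs(); print(o["clock"],o["ee_pos"],o["ft_force"])
a=r.capture("top")[:,:,::-1].copy(); cv2.imwrite("pics/t4.png",cv2.resize(a[190:290,230:350],(720,600),interpolation=cv2.INTER_CUBIC))
H,S,V=cv2.split(cv2.cvtColor(a,cv2.COLOR_BGR2HSV)); roi=np.zeros(H.shape,bool); roi[200:290,240:350]=1
for c in blobs(roi&((H<5)|(H>174))&(S>150)&(V>100),8):
    u=cv2.minAreaRect(c)[0]; p=onz("top",*u,110.5); print(u,cv2.boundingRect(c),p,"along from wide(top) ",np.dot(p[:2]-[573.4,128.2],[.28,.96]),"perp",np.dot(p[:2]-[573.4,128.2],[.96,-.28]))
    print("expected px at pred",proj("top",(573.4-68*.96,128.2+68*.28,110.5)))
E
```

```text
26.6 [482.41835087 467.27452444 220.68765381] [ 0.19654822 -0.21718375  0.16882238]
(264.0, 252.5) (261, 249, 7, 8) [507.55790806 146.03166485 110.5       ] along from wide(top)  -1.3173874859179517 perp -68.20127441573635
expected px at pred (np.float64(263.57341322365096), np.float64(252.30787299263906))
```

View pics/t4.png

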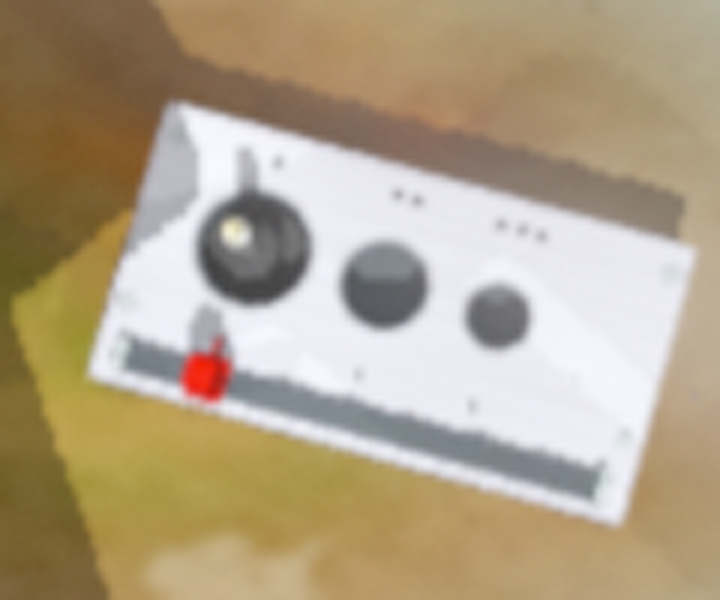

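The plug stands in the widest hole at (255,248) in the crop. The pointer at (206,375) is level with that hole to about 1 mm along the rail, and nothing else was moved.

```bash
python3 -c "
from bench import r
print(r.close_job())"
```

```text
the job is handed in; nothing more can be done
None
```

I gauged the thick plug as asked: a little way into the widest hole and out, its foot pressed on the middle hole, which refused it. It now stands upright through the widest hole on the stand's base, with the red pointer level to about 1 mm, handed in at about 27 s with the bystanders left alone.

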